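Clear a jammed chute lane to complete a kit

TASK

A pack has turned crosswise and jammed in each of the two lanes of the chute, and the kit tray must hold one pack of each kind. Take the kind that the tray still lacks: push it back up its lane until it is clear of the lips that hold it down, lift it out, and set it down gently, flat on the floor of the tray's empty bay. Leave the other jammed pack, the pack already in the tray and the things lying round about where they are.

Things in the scene. Friction and masses are not known exactly. Their poses are not given: they have to be found in the camera images.
- chute: Fixed two-lane aluminium chute on grey feet, 220 mm wide. Origin on the worktop; x up the slope (away from the robot), y left, z up. The lane floors are one plane rising to +x at 0.21 rad, 40 mm above the worktop at chute x = -120 mm; s below is the distance in mm up the slope from that point. Floor from s = -40 to 240, both ends open; packs stay by friction where left. Lane middles at y = +55, -55 mm.
- lane_left (a point): Floor point in the middle of the left (+y) lane at the upper end of its lips, s = 95; axes as the chute's. Lane 104 mm wide inside. At s = 0 to 30 grey blocks narrow it to a 56 mm throat. At s = 0 to 95 two lips cover its sides, leaving a 56 mm slot open above its middle, in line with the throat: shut fingers fit down both. Above s = 95 the lane is open.
- lane_right (a point): The same point of the right (-y) lane, which is built alike. In both, measured square to the floor: lips' underside 46 mm and top 49 mm above it, walls beside the lips 49 mm, walls further up 26 mm high.
- adapter: Small black power adapter, a low box 51 (x) by 90 (y) by 30 (z) mm, 0.15 kg, loose; origin at the centre of its underside. The tray lacks this kind. It lies flat on the floor of either lane, crosswise: y across the lane, x up the slope, its middle at s = 60, its ends under the lips, just above the throat blocks. Its middle must pass s = 122 to be clear of the lips.
- stuck_case: Grey ribbed bit case with a handle plate, 55 (x) by 74 (y) by 38 (z) mm, loose, lying in the other lane in the same way; origin at the centre of its underside. To be left there.
- tray: Fixed shallow grey kit tray, 256 (x) by 116 (y) by 18 (z) mm, walls, divider and floor 4 mm thick; origin on the worktop under its centre. A divider across its middle makes two bays, each 122 (x) by 108 (y) mm inside. The bay at +x holds a bit case, the one at -x is empty. Tray and chute stand side by side, either one on the left.
- empty_bay (a point): Centre of the floor of the empty bay (4 mm above the worktop); axes as the tray's.
- kit_case: The bit case already in the kit tray's +x bay, same kind as the stuck one; origin at the centre of its underside.
- c_clamp: Bystander: red C-clamp standing on the worktop, 60x76x160 mm; origin at its foot.
- driver: Bystander: screwdriver with a green handle, 210 mm long, lying on the worktop; origin at the centre of its underside.
Things that resemble listed ones, but are neither listed nor needed, are in the scene too. What is shaped like the adapter but orange or pink is not meant.

How it is judged:
By the outcome, as a careful person would: the job done as asked, in the order asked, and still so for the second after the job is handed in, with the robot touching nothing.
It also fails if it takes over 61 s, if anything falls off the work surface, if the arm or the gripper's body presses on something with over 40 N, if the wrist force passes 120 N, or if a joint passes its speed limit or range.

ROBOT

A 7-joint arm with a two-finger parallel gripper is mounted at the origin on a cart in front of the work surface, level with it; the furniture and walls round the work are solid. World frame = base frame: x ahead of the robot, y to its left, z up, the work surface at z = 0. Lengths are in m, angles in degrees, forces in N, time in s.
With the tool pointing down it reaches from about 0.425 to 0.875 m from the base axis. Payload 4.7 kg.
Tool frame: the origin (TCP) lies midway between the tips of the shut fingers; the grasp point (between the pads) lies 19 mm behind it; z points along the fingers, y is the line along which they close (so a half turn about z gives the same grasp; the last joint's range is limited). The gripper opens to 87 mm and grips with 3 to 60 N. Pads are 19 mm wide; open, the fingers measure 117 mm over their backs; the gripper's body (75 mm by 190 mm) begins 51 mm behind the grasp point.
Start: joints at [-73.218, 18.392, -4.016, 83.108, 1.295, 78.541, -3.26], TCP at [0.179, 0.625, 0.223] pointing down, gripper open.
Joint ranges: [-163.93, 163.93], [-17.29, 119.83], [-79.2, 71.16], [3.27, 140.29], [-89.18, 269.18], [5.43, 117.66], [-154.24, 154.24]. Speed limits (degrees/s): [147.25, 147.25, 180, 180, 180, 180, 180].

INTERFACE

Orientations are given as [roll, pitch, yaw] about the fixed x, y, z axes, in that order (R = Rz(yaw) Ry(pitch) Rx(roll)).
In Python, from cell import env, viewer, boxes_of, masks_of gives the robot as it stands. The module is installed in compiled form; this text tells all that it offers.
- The arm moves only by the tool apply_moves, never from a script. Its argument "moves" is a list of rows, each a list of 7 numbers: the shift along the tool's x, y, z scaled (see below), then the turn, a rotation vector about the tool's x, y, z scaled (see below), then the opening, from 0 (shut) to 1 (fully open). A call has 1 to 20 rows; each row is the pose to reach, as a shift and turn from the pose commanded when the call began, along the tool's axes at that moment; what a row does not reach only later rows make up. The controller multiplies each number of a shift by 0.2 m and each number of a turn by 1.5 rad. A row lasts 1/10 s, in which the tool goes at most 50 mm and 8.59 degrees, less where a joint would pass 70% of its speed; a pose out of reach is approached as far as the arm can. A call with a number of a shift or a turn outside -1 to 1 is refused whole. A call with a gripper value outside its range is refused whole. The fingers move at their own pace and stop on an object; "grip_force" is the grip in N (left out, the last holds). Time passes only in rows, so rows that repeat a pose let the fingers close. It gives the time, the measured TCP pose, the force, the opening and the grip force at its end, in the units of the state.
- env.get_obs(): the state, without advancing time (a new reading comes with each control period).
- viewer.read_camera(name): name is "scene" or "top"; returns the picture (420x560x3 uint8, red, green, blue); there is no depth.
- viewer.get_calibration(name): a dict with "fov_y" (degrees; the focal length in pixels is half the picture's height over the tangent of half this angle, whatever the lens; pixels are square), "cx", "cy" (the principal point, pixels), "position" and "orientation" of the camera in the world. Camera axes: x right, y up, looking along -z (the intrinsics and any distortion apply to the point x, -y, -z); pixel columns grow to the right and rows downward; lengths in m; the calibration is good to about 2 mm. A picture is of the moment at which its call begins. get_calibration takes no time and is no camera call.
- env.sign_off(): hands the job in; it is judged then, once.
Trained networks look in the newest picture that a camera, given by its name, has taken for a name from the list of things; names that differ only in an ending like _2 or _b are one class to them, and where a whole thing is asked for, a point or a joint stands for the part that bears it (a point fixed in the world has none). Each returns a list of dicts, best first, with "conf" (0 to 1); they miss things now and then, are a little off and sometimes report something else, mostly with a low value. They report only what shows in the picture. A call takes as long as a camera call. They do not tell look-alikes from the thing itself.
- boxes_of(camera, target): "location" ([column, row] in pixels, amid what is visible of it).
- masks_of(camera, target): "pixels" (420x560 bool, what is visible of it) and "location" ([column, row] in pixels, amid what is visible of it).
The state is a dict: "time_s": time; "qpos": joint angles; "joint_velocities": joint speeds; "effort": joint torques, N m; "tool_pos": TCP position; "tool_rot": TCP orientation; "force": force on the tool from outside, world axes, zero at the start; "wrist_torque": the same for the moment, N m; "grip_width": finger opening in m; "grasp_force": force on a finger pad.
Only numpy, scipy, OpenCV 4.12 (cv2) and the standard library are available. Lean on these libraries where they do the work, as an engineer would, in place of code of your own. Each camera call takes 0.05 s, during which the arm holds its last target. There are 200 camera calls.

## Working session

There is one attempt and no reset: what is moved stays moved. The work goes in short steps, Python scripts to look and compute and a tool call to move; the robot and the scene stay as the last step left them, time stands still between calls to the robot, and variables do not carry over. Pictures are saved under pics/ and viewed, at most 10 in all, crops included, and the job is handed in when it is done.

Besides the shell and the picture viewer there is one more tool, called after ">>>" as name(argument=value, ...) on one line, values as JSON. apply_moves: Moves the arm, as the interface text tells. Shifts and turns lie within -1 to 1; 1 stands for 0.2 m of shift or 1.5 rad of turn. Its arguments: {"type":"object","properties":{"moves":{"type":"array","items":{"type":"array","items":{"type":"number","minimum":-1,"maximum":1}}},"grip_force":{"type":"number"}},"required":["moves"]}

```bash
mkdir -p pics; python3 - <<'E'
from cell import env, viewer, boxes_of, masks_of
import cv2
o=env.get_obs();print(o['time_s'],o['tool_pos'],o['tool_rot'],o['grip_width'])
for c in('scene','top'):
    im=viewer.read_camera(c);cv2.imwrite(f'pics/{c}0.png',im[:,:,::-1]);print(c,viewer.get_calibration(c))
    for t in('chute','adapter','stuck_case','tray','c_clamp','driver'):
        print(t,[(round(float(d['conf']),2),[round(float(v),1) for v in d['location']]) for d in boxes_of(c,t)])
E
```

```text
0.0 [0.17878884 0.62434008 0.2214405 ] [-1.79887905e+02  5.89813374e-03  1.64025555e+02] 0.08703064756233705
scene {'fov_y': 44.552464945205934, 'cx': 277.21696871518884, 'cy': 200.54554264540647, 'position': array([-0.82036934, -0.55794899,  1.2946743 ]), 'orientation': array([ 49.7296315 ,  -1.31363139, -64.4573571 ])}
chute [(0.58, [252.0, 184.5])]
adapter [(0.67, [230.1, 185.9]), (0.67, [293.4, 220.0])]
stuck_case [(0.47, [254.0, 195.5])]
tray []
c_clamp []
driver [(0.75, [410.9, 243.8])]
top {'fov_y': 54.32616067212264, 'cx': 283.5390601095931, 'cy': 205.23813438472484, 'position': array([0.3215932 , 0.02004273, 1.34319993]), 'orientation': array([  7.07071638,   1.34885887, -89.67484748])}
chute [(0.74, [246.5, 184.4])]
adapter [(0.98, [312.8, 250.9]), (0.68, [192.2, 217.6]), (0.66, [228.0, 199.0]), (0.6, [307.7, 203.0])]
stuck_case [(0.8, [266.0, 201.2])]
tray [(0.87, [361.4, 197.6])]
c_clamp [(0.93, [160.1, 179.7])]
driver [(0.58, [442.7, 183.3]), (0.46, [243.7, 183.3])]
```

View pics/scene0.png

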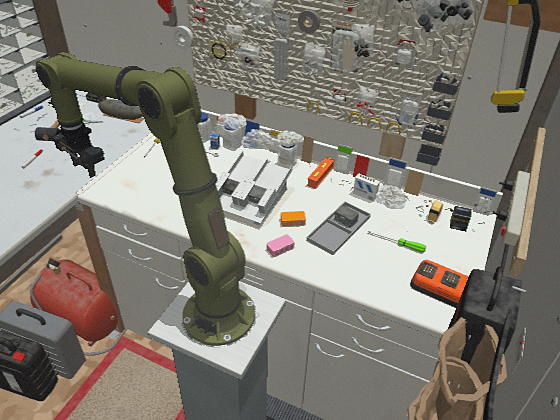

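View pics/top0.png

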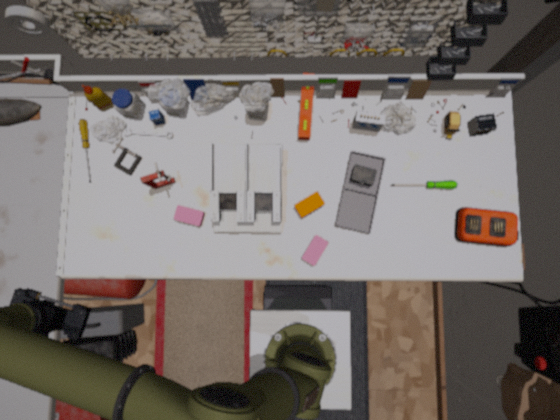

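The top view shows the chute at about (247,187) with dark packs at (229,205) and (264,203). The tray is at (360,193) with its case in the upper, far bay. I'll zoom in to tell the packs apart.

```bash
python3 - <<'E'
import cv2,numpy as np
t=cv2.imread('pics/top0.png')[130:250,200:400];s=cv2.imread('pics/scene0.png')[140:260,205:385]
a=cv2.resize(t,(800,480),interpolation=cv2.INTER_CUBIC);cv2.imwrite('pics/c1.png',a)
cv2.imwrite('pics/c2.png',cv2.resize(s,(792,528),interpolation=cv2.INTER_CUBIC))
E
```

```text
(no output)
```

View pics/c1.png

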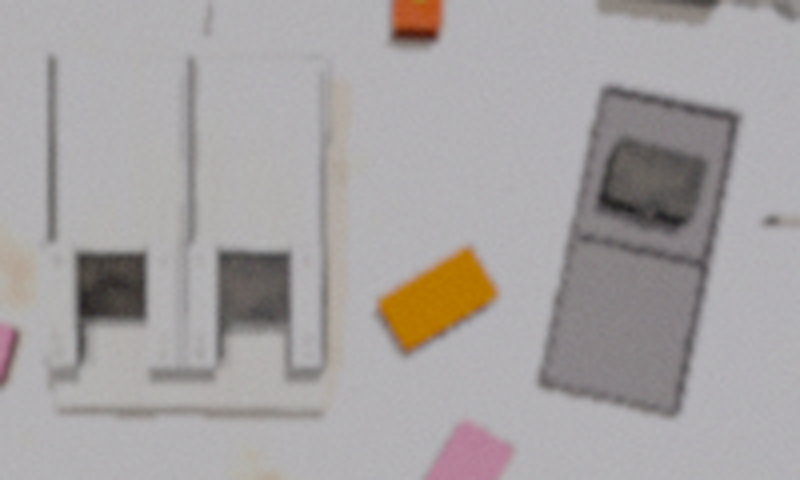

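View pics/c2.png

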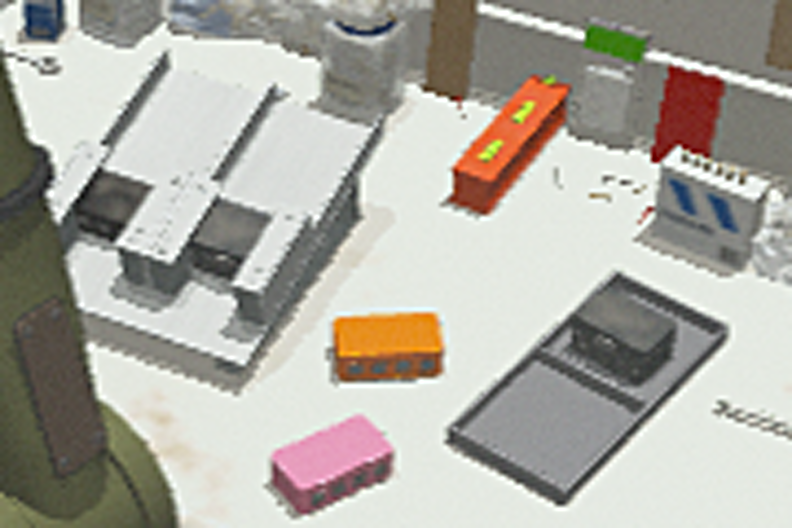

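The left-lane pack at (229,205) is darker and lower, so I take it as the adapter. The right one is grey and longer, like the tray's case, and the network hits agree. Next I'll fit the chute and tray poses from both views.

```bash
cat > h.py <<'E'
from cell import env, viewer, boxes_of, masks_of
import numpy as np, cv2
from scipy.spatial.transform import Rotation as Ro
from scipy.optimize import least_squares
CAL={c:viewer.get_calibration(c) for c in('scene','top')}
def proj(c,P):
    k=CAL[c]; R=Ro.from_euler('xyz',k['orientation'],degrees=True)
    q=R.inv().apply(np.atleast_2d(P)-k['position']); f=210/np.tan(np.radians(k['fov_y']/2))
    return np.c_[k['cx']+f*q[:,0]/-q[:,2], k['cy']-f*q[:,1]/-q[:,2]]
def chute_pt(s,y,n):  # chute frame
    a=.21; return np.array([-.12+s*np.cos(a)-n*np.sin(a), y, .04+s*np.sin(a)+n*np.cos(a)])
def place(p,P): return Ro.from_euler('z',p[2]).apply(np.atleast_2d(P))+[p[0],p[1],0]
def fit(obs,p0):
    f=lambda p:np.concatenate([(proj(c,place(p,P))-u).ravel() for c,P,u in obs])
    r=least_squares(f,p0,loss='soft_l1'); return r.x,r.fun.reshape(-1,2)
def move(R,t):  # target world rot, pos -> scaled shift, turn from the present pose
    o=env.get_obs(); R0=Ro.from_euler('xyz',o['tool_rot'],degrees=True)
    return np.round(R0.inv().apply(np.array(t)-o['tool_pos'])/.2,3), np.round((R0.inv()*R).as_rotvec()/1.5,3)
E
cat > fit.py <<'E'
from h import *
cr=lambda u,k,o:(np.array(u,float)+.5)/k-.5+o
T=lambda u:cr(u,4,[200,130]); S=lambda u:cr(u,4.4,[205,140])
C=chute_pt; L=.049
P=np.array([C(.095,.083,L),C(.095,.027,L),C(.095,-.027,L),C(.095,-.083,L),C(0,.083,L),C(0,.027,L),C(0,-.027,L),C(0,-.083,L),C(0,-.11,L),C(.24,-.11,.026)])
obs=[('top',P,T([(78,248),(148,248),(217,248),(289,248),(78,368),(150,368),(216,368),(289,368),(324,368),(325,62)])),
('scene',P[[8,9]],S([(270,292),(383,118)]))]
p,r=fit(obs,[.6,.1,0]);print('chute',p,'\n',r.round(1))
h=.018;Q=np.array([(.128,.058,h),(.128,-.058,h),(-.128,-.058,h),(-.128,.058,h)])
q,r=fit([('top',Q,T([(605,87),(741,113),(678,415),(540,383)])),('scene',Q,S([(620,272),(728,328),(567,503),(448,437)]))],[.6,-.2,-.1]);print('tray',q,'\n',r.round(1))
np.save('pq.npy',[p,q])
print('bay',place(q,[-.063,0,.004]))
A=np.array([C(.0345,y,.03) for y in(.083,.027)]+[C(.0855,y,.03) for y in(.083,.027)])
print('adapter expected, crop px',((proj('top',place(p,A))-[200,130]+.5)*4-.5).round())
for c,t in(('top',[.1,.15,.22]),): pass
E
python3 fit.py
```

```text
chute [0.55485957 0.16794132 0.00334035] 
 [[-1.  -0.3]
 [-0.3 -0.4]
 [ 0.1 -0.4]
 [ 0.4 -0.4]
 [-0.5  0.4]
 [-0.4  0.4]
 [ 0.6  0.4]
 [ 0.5  0.4]
 [ 0.5  0.4]
 [ 0.3 -1.3]
 [-1.6  0.8]
 [ 0.3 -1.2]]
tray [ 0.5301991  -0.19758487 -0.21854402] 
 [[-0.2 -0.6]
 [ 0.4  0.4]
 [ 0.8  0.8]
 [-0.1  0.9]
 [-0.8 -0.2]
 [ 0.8 -0.2]
 [ 0.  -1.9]
 [-0.2 -1.9]]
bay [[ 0.46869761 -0.18392594  0.004     ]]
adapter expected, crop px [[ 80. 323.]
 [151. 323.]
 [ 79. 258.]
 [151. 257.]]
```

```bash
cat >> h.py <<'E'
try: p,q=np.load('pq.npy')
except OSError: pass
a=.21
Rc=lambda:Ro.from_matrix((Ro.from_euler('z',p[2]).as_matrix())@np.array([[0,-1,0],[np.cos(a),0,np.sin(a)],[np.sin(a),0,-np.cos(a)]]).T.T if 0 else Ro.from_euler('z',p[2]).as_matrix()@np.c_[np.cross([np.cos(a),0,np.sin(a)],[np.sin(a),0,-np.cos(a)]),[np.cos(a),0,np.sin(a)],[np.sin(a),0,-np.cos(a)]])
def cpos(s,y,n): return place(p,chute_pt(s,y,n))[0]
E
sed -i 's/^Rc=.*/def Rc():\n    u,z=np.array([np.cos(a),0,np.sin(a)]),np.array([np.sin(a),0,-np.cos(a)])\n    return Ro.from_euler("z",p[2])*Ro.from_matrix(np.c_[np.cross(u,z),u,z])/' h.py
python3 - <<'E'
from h import *
from scipy.spatial.transform import Slerp
R1=Rc();t1=cpos(.070,.055,.16);o=env.get_obs()
R0=Ro.from_euler('xyz',o['tool_rot'],degrees=True);t0=o['tool_pos'].copy()
print(t1,R1.as_euler('xyz',degrees=True))
sl=Slerp([0,1],Ro.concatenate([R0,R1]))
pts=[(t0,R0)]+[((1-f)*t0+f*t1+[0,0,.06*(f<1)],sl(f)) for f in(1/3,2/3,1)]
for (ta,Ra),(tb,Rb) in zip(pts,pts[1:]):
    print((Ra.inv().apply(tb-ta)/.2).round(3),((Ra.inv()*Rb).as_rotvec()/1.5).round(3))
E
```

```text
[0.4697849  0.22265745 0.21107714] [167.9678863    0.          90.19138769]
[-0.651 -0.511 -0.281] [-0.04  -0.03   0.285]
[-0.803 -0.197  0.031] [-0.04  -0.03   0.285]
[-0.802  0.109  0.363] [-0.04  -0.03   0.285]
```

>>> apply_moves(moves=[[-0.65, -0.51, -0.28, -0.04, -0.03, 0.285, 1], [-0.65, -0.51, -0.28, -0.04, -0.03, 0.285, 1], [-0.65, -0.51, -0.28, -0.04, -0.03, 0.285, 1], [-0.65, -0.51, -0.28, -0.04, -0.03, 0.285, 1], [-0.65, -0.51, -0.28, -0.04, -0.03, 0.285, 1]])

```text
time_s: 1.2
tool_pos: [0.2798, 0.4884, 0.2812]
tool_rot: [175.9, 1.8, 139.1]
force: [0.6, 0.0, 0.1]
grip_width: 0.0872
grasp_force: 0.0
```

>>> apply_moves(moves=[[-0.8, -0.2, 0.03, -0.04, -0.03, 0.285, 1], [-0.8, -0.2, 0.03, -0.04, -0.03, 0.285, 1], [-0.8, -0.2, 0.03, -0.04, -0.03, 0.285, 1], [-0.8, -0.2, 0.03, -0.04, -0.03, 0.285, 1], [-0.8, -0.2, 0.03, -0.04, -0.03, 0.285, 1]])

```text
time_s: 1.7
tool_pos: [0.3729, 0.3555, 0.2749]
tool_rot: [171.9, 1.7, 114.7]
force: [-1.3, 0.2, 0.2]
grip_width: 0.0868
grasp_force: 0.0
```

>>> apply_moves(moves=[[-0.8, 0.11, 0.36, -0.04, -0.03, 0.285, 1], [-0.8, 0.11, 0.36, -0.04, -0.03, 0.285, 1], [-0.8, 0.11, 0.36, -0.04, -0.03, 0.285, 1], [-0.8, 0.11, 0.36, -0.04, -0.03, 0.285, 1], [-0.8, 0.11, 0.36, -0.04, -0.03, 0.285, 1], [-0.8, 0.11, 0.36, -0.04, -0.03, 0.285, 1], [-0.8, 0.11, 0.36, -0.04, -0.03, 0.285, 1]])

```text
time_s: 2.4
tool_pos: [0.4681, 0.2264, 0.2121]
tool_rot: [168.0, -0.0, 90.5]
force: [-0.1, 0.0, -0.8]
grip_width: 0.0872
grasp_force: 0.0
```

```bash
python3 - <<'E'
from h import *
o=env.get_obs();print(o['time_s'],o['force'],move(Rc(),cpos(.07,.055,.16)))
ims=[]
b=viewer.read_camera('scene')[120:280,190:400];print(b.shape)
cv2.imwrite('pics/a1.png',cv2.resize(b[:,:,::-1],(787,600),interpolation=cv2.INTER_CUBIC))
b=viewer.read_camera('top')[130:280,160:360]
cv2.imwrite('pics/a2.png',cv2.resize(b[:,:,::-1],(800,600),interpolation=cv2.INTER_CUBIC))
E
```

```text
2.4 [-0.10723747  0.01688065 -0.82696107] (array([-0.019,  0.007,  0.007]), array([ 0.   , -0.001,  0.004]))
(160, 210, 3)
```

View pics/a2.png

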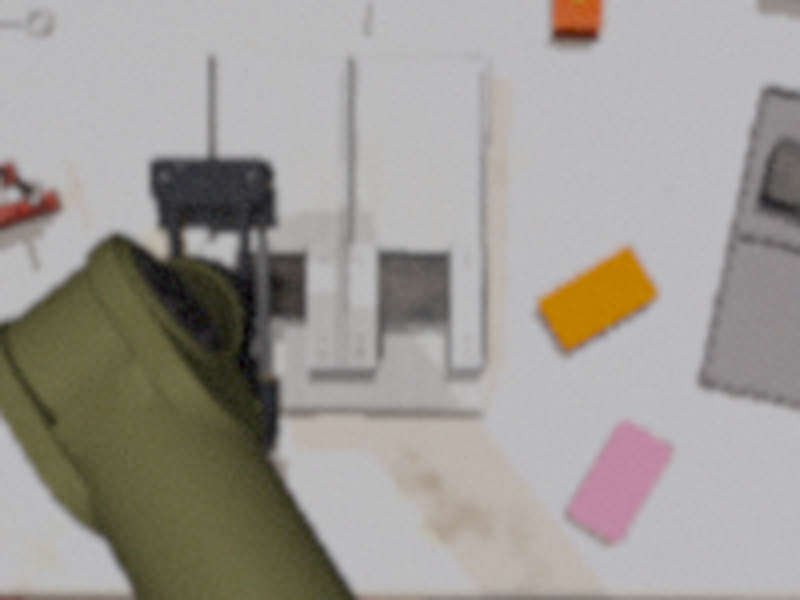

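The top view shows the gripper over the left lane at about (212,190) to (265,440), displaced left by parallax. Both packs are still in place at (290,285) and (415,290). I'll straddle the pack with open fingers going down through the slot.

>>> apply_moves(moves=[[-0.019, -0.01, 0.15, 0, 0, 0.004, 1], [-0.019, -0.01, 0.3, 0, 0, 0.004, 1], [-0.019, -0.01, 0.42, 0, 0, 0.004, 1], [-0.019, -0.01, 0.48, 0, 0, 0.004, 1], [-0.019, -0.01, 0.53, 0, 0, 0.004, 1], [-0.019, -0.01, 0.57, 0, 0, 0.004, 1], [-0.019, -0.01, 0.6, 0, 0, 0.004, 1], [-0.019, -0.01, 0.63, 0, 0, 0.004, 1], [-0.019, -0.01, 0.65, 0, 0, 0.004, 1]])

```text
time_s: 3.4
tool_pos: [0.4943, 0.2198, 0.0841]
tool_rot: [168.0, -0.1, 89.9]
force: [0.6, -0.6, 0.3]
grip_width: 0.0871
grasp_force: 0.0
```

```bash
python3 - <<'E'
from h import *
o=env.get_obs();print(o['time_s'],o['force'],move(Rc(),cpos(.067,.055,.005)))
b=viewer.read_camera('scene')[120:280,190:400]
cv2.imwrite('pics/a3.png',cv2.resize(b[:,:,::-1],(787,600),interpolation=cv2.INTER_CUBIC))
E
```

```text
3.4 [ 0.55752186 -0.58347452  0.27068944] (array([ 0.015, -0.003,  0.128]), array([ 0.   , -0.   , -0.003]))
```

View pics/a3.png

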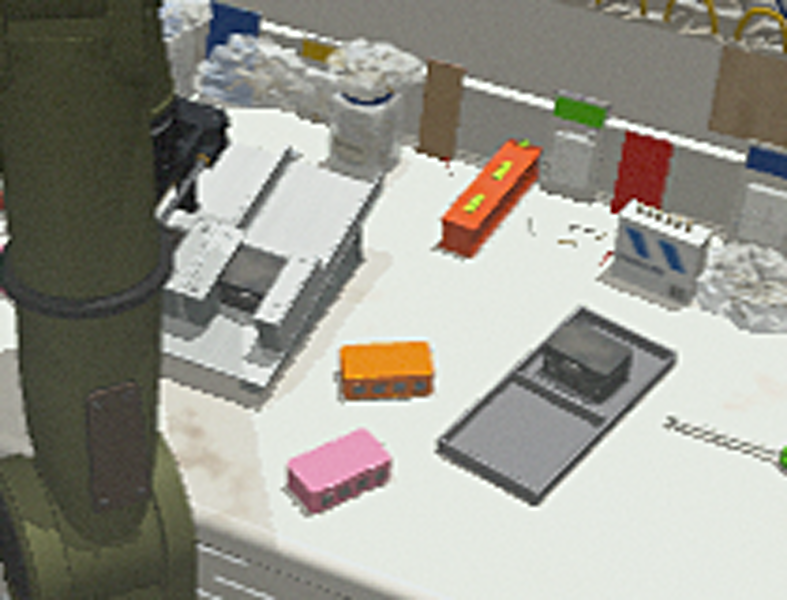

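The scene view has the arm hiding the left lane, while the finger at (185,200) is down in it. The right pack at (250,275) looks the same as the tray case at (590,350), so the left one is the adapter. No contact force yet.

>>> apply_moves(moves=[[0.012, 0, 0.03, 0, 0, 0, 1], [0.012, 0, 0.06, 0, 0, 0, 1], [0.012, 0, 0.08, 0, 0, 0, 1], [0.012, 0, 0.1, 0, 0, 0, 1], [0.012, 0, 0.115, 0, 0, 0, 1], [0.012, 0, 0.125, 0, 0, 0, 1], [0.012, 0, 0.125, 0, 0, 0, 1]])

```text
time_s: 4.15
tool_pos: [0.4992, 0.2219, 0.0594]
tool_rot: [168.0, -0.1, 89.9]
force: [-0.2, -0.4, -0.5]
grip_width: 0.0872
grasp_force: 0.0
```

```bash
python3 - <<'E'
from h import *
o=env.get_obs();print(o['time_s'],o['force'],move(Rc(),cpos(.067,.055,.005)),move(Rc(),cpos(.175,.055,.005)))
E
```

```text
4.15 [-0.21101508 -0.35236188 -0.50769204] (array([ 0.004, -0.001,  0.002]), array([-0.   , -0.   , -0.003])) (array([0.007, 0.539, 0.002]), array([-0.   , -0.   , -0.003]))
```

>>> apply_moves(moves=[[0.002, 0.03, 0, 0, 0, -0.003, 1], [0.003, 0.06, 0, 0, 0, -0.003, 1], [0.003, 0.09, 0, 0, 0, -0.003, 1], [0.003, 0.12, 0, 0, 0, -0.003, 1], [0.004, 0.15, 0, 0, 0, -0.003, 1], [0.004, 0.18, 0, 0, 0, -0.003, 1], [0.004, 0.21, 0, 0, 0, -0.003, 1], [0.005, 0.24, 0, 0, 0, -0.003, 1], [0.005, 0.27, 0, 0, 0, -0.003, 1], [0.005, 0.3, 0, 0, 0, -0.003, 1], [0.006, 0.33, 0, 0, 0, -0.003, 1], [0.006, 0.36, 0, 0, 0, -0.003, 1], [0.006, 0.39, 0, 0, 0, -0.003, 1], [0.006, 0.42, 0, 0, 0, -0.003, 1], [0.006, 0.44, 0, 0, 0, -0.003, 1], [0.006, 0.455, 0, 0, 0, -0.003, 1], [0.006, 0.455, 0, 0, 0, -0.003, 1]])

```text
time_s: 5.85
tool_pos: [0.5891, 0.223, 0.0788]
tool_rot: [167.9, -0.0, 90.2]
force: [-0.1, -0.1, 0.0]
grip_width: 0.0869
grasp_force: 0.0
```

```bash
python3 - <<'E'
from h import *
o=env.get_obs();print(o['time_s'],o['force'],o['grasp_force'],move(Rc(),cpos(.158,.055,.005)))
b=viewer.read_camera('top')[130:280,160:360]
cv2.imwrite('pics/a4.png',cv2.resize(b[:,:,::-1],(800,600),interpolation=cv2.INTER_CUBIC))
E
```

```text
5.85 [-0.09975046 -0.05607871  0.02943526] 0.0 (array([ 0.   , -0.006,  0.004]), array([ 0.001, -0.   , -0.   ]))
```

View pics/a4.png

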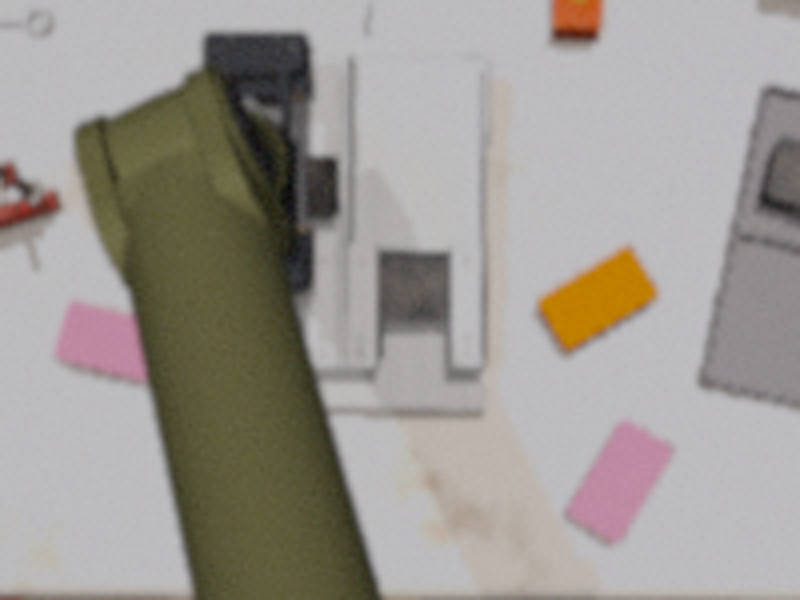

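The top view shows the adapter's right end at (322,187), square to the lane and well above the lip ends at row 245. The other pack hasn't moved. I'll centre the gripper on it and close.

>>> apply_moves(moves=[[0, -0.04, 0, 0, 0, 0, 1], [0, -0.08, 0, 0, 0, 0, 1], [0, -0.09, 0, 0, 0, 0, 1], [0, -0.09, 0, 0, 0, 0, 1], [0, -0.09, 0, 0, 0, 0, 0.4], [0, -0.09, 0, 0, 0, 0, 0.4], [0, -0.09, 0, 0, 0, 0, 0.4], [0, -0.09, 0, 0, 0, 0, 0.4], [0, -0.09, 0, 0, 0, 0, 0.4], [0, -0.09, 0, 0, 0, 0, 0.4]], grip_force=25)

```text
time_s: 6.9
tool_pos: [0.5708, 0.223, 0.0749]
tool_rot: [168.0, -0.0, 90.2]
force: [-0.3, 0.0, -1.0]
grip_width: 0.0499
grasp_force: 25.0
```

>>> apply_moves(moves=[[0, 0, -0.02, 0, 0, 0, 0.4], [0, 0, -0.06, 0, 0, 0, 0.4], [0, 0, -0.12, 0, 0, 0, 0.4], [0, 0, -0.2, 0, 0, 0, 0.4], [0, 0, -0.3, 0, 0, 0, 0.4], [0, 0, -0.42, 0, 0, 0, 0.4], [0, 0, -0.54, 0, 0, 0, 0.4], [0, 0, -0.63, 0, 0, 0, 0.4], [0, 0, -0.7, 0, 0, 0, 0.4], [0, 0, -0.7, 0, 0, 0, 0.4]])

```text
time_s: 7.9
tool_pos: [0.5424, 0.2236, 0.2148]
tool_rot: [167.8, -0.2, 90.2]
force: [0.2, -0.4, -1.7]
grip_width: 0.0499
grasp_force: 25.0
```

```bash
python3 - <<'E'
from h import *
from scipy.spatial.transform import Slerp
o=env.get_obs();print(o['time_s'],o['force'],o['grip_width'])
R0=Ro.from_euler('xyz',o['tool_rot'],degrees=True);t0=o['tool_pos'].copy()
R1=Ro.from_euler('xyz',[180,0,90+np.degrees(q[2])],degrees=True);t1=place(q,[-.063,0,.16])[0];print(t0,t1)
sl=Slerp([0,1],Ro.concatenate([R0,R1]))
pts=[(t0,R0)]+[((1-f)*t0+f*t1,sl(f)) for f in(1/3,2/3,1)]
for (ta,Ra),(tb,Rb) in zip(pts,pts[1:]):
    print((Ra.inv().apply(tb-ta)/.2).round(3),((Ra.inv()*Rb).as_rotvec()/1.5).round(3))
b=viewer.read_camera('top')[130:280,160:360]
cv2.imwrite('pics/a5.png',cv2.resize(b[:,:,::-1],(800,600),interpolation=cv2.INTER_CUBIC))
E
```

```text
7.9 [ 0.2344415  -0.3523838  -1.67414297] 0.04990225259193501
[0.54244016 0.22364851 0.21483624] [ 0.46869761 -0.18392594  0.16      ]
[-0.679 -0.141  0.06 ] [ 0.047 -0.006  0.049]
[-0.687 -0.086  0.075] [ 0.047 -0.006  0.049]
[-0.69  -0.03   0.085] [ 0.047 -0.006  0.049]
```

View pics/a5.png

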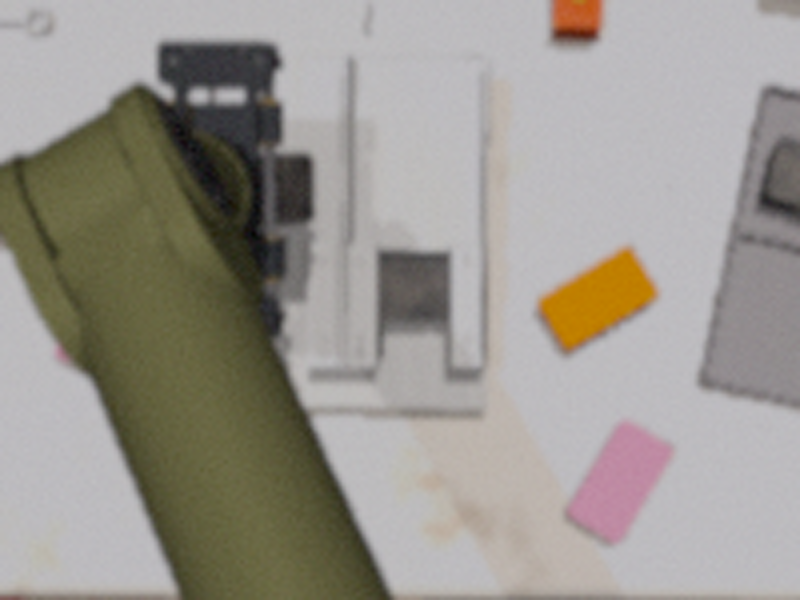

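The top view shows the adapter held, its right end at (312,190) and off the floor. The rest is untouched. I'll carry it over to the tray.

>>> apply_moves(moves=[[-0.1, -0.02, 0.01, 0.008, 0, 0.008, 0.4], [-0.28, -0.06, 0.02, 0.02, -0.002, 0.02, 0.4], [-0.46, -0.1, 0.04, 0.03, -0.004, 0.03, 0.4], [-0.6, -0.13, 0.05, 0.04, -0.006, 0.04, 0.4], [-0.68, -0.14, 0.06, 0.047, -0.006, 0.049, 0.4]])

```text
time_s: 8.45
tool_pos: [0.5157, 0.0828, 0.1926]
tool_rot: [172.2, -0.2, 85.7]
force: [0.1, -0.2, -1.3]
grip_width: 0.0498
grasp_force: 25.0
```

>>> apply_moves(moves=[[-0.15, -0.02, 0.02, 0.01, 0, 0.01, 0.4], [-0.33, -0.04, 0.04, 0.025, -0.003, 0.025, 0.4], [-0.5, -0.06, 0.055, 0.035, -0.004, 0.035, 0.4], [-0.62, -0.08, 0.07, 0.045, -0.006, 0.045, 0.4], [-0.69, -0.086, 0.075, 0.047, -0.006, 0.049, 0.4]])

```text
time_s: 8.95
tool_pos: [0.4916, -0.0521, 0.1754]
tool_rot: [176.2, -0.1, 81.5]
force: [0.3, -0.0, -1.8]
grip_width: 0.0498
grasp_force: 25.0
```

>>> apply_moves(moves=[[-0.15, -0.01, 0.02, 0.01, 0, 0.01, 0.4], [-0.33, -0.015, 0.04, 0.025, -0.003, 0.025, 0.4], [-0.5, -0.02, 0.06, 0.035, -0.004, 0.035, 0.4], [-0.62, -0.03, 0.08, 0.045, -0.006, 0.045, 0.4], [-0.69, -0.03, 0.085, 0.047, -0.006, 0.049, 0.4], [-0.69, -0.03, 0.085, 0.047, -0.006, 0.049, 0.4], [-0.69, -0.03, 0.085, 0.047, -0.006, 0.049, 0.4], [-0.69, -0.03, 0.085, 0.047, -0.006, 0.049, 0.4]])

```text
time_s: 9.75
tool_pos: [0.4682, -0.1838, 0.1585]
tool_rot: [-179.9, 0.2, 77.6]
force: [0.3, -0.4, -1.4]
grip_width: 0.05
grasp_force: 25.0
```

```bash
python3 - <<'E'
from h import *
o=env.get_obs();print(o['time_s'],o['force'],o['grip_width'],o['tool_pos'],o['tool_rot'])
R1=Ro.from_euler('xyz',[180,0,90+np.degrees(q[2])],degrees=True)
print(move(R1,place(q,[-.063,0,.16])[0]))
# held pack's right end before the carry, against expectation for a centred grip
t=np.array([.5424,.2236,.2148]);R=Ro.from_euler('xyz',[167.8,-.2,90.2],degrees=True)
for sx in(.045,-.045): print('end px expected, a5 crop',((proj('top',t+R.apply([[sx,.0255,-.026],[sx,-.0255,-.026]]))-[160,130]+.5)*4-.5).round(1))
ims=[]
for c,(r0,r1,c0,c1) in(('top',(140,260,290,410)),('scene',(170,290,280,400))):
    im=viewer.read_camera(c)[r0:r1,c0:c1]; ims.append(cv2.resize(im[:,:,::-1],(400,400),interpolation=cv2.INTER_CUBIC))
cv2.imwrite('pics/a6.png',np.hstack(ims))
E
```

```text
9.75 [ 0.26827874 -0.42619165 -1.42821379] 0.04997045680357995 [ 0.4682031  -0.18380584  0.15845642] [-1.79877130e+02  1.64627994e-01  7.76141119e+01]
(array([-0.   ,  0.003, -0.008]), array([-0.001,  0.002,  0.002]))
end px expected, a5 crop [[173.5 151.2]
 [175.  225.5]]
end px expected, a5 crop [[304.2 150.9]
 [305.1 225.3]]
```

View pics/a6.png

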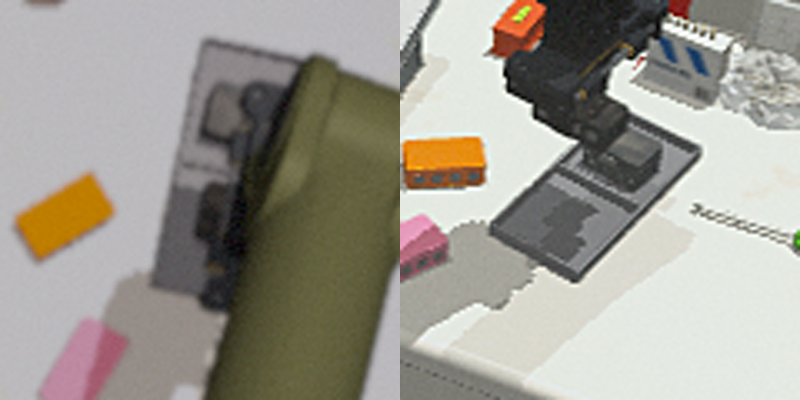

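The left panel (top view) shows the adapter under the gripper, its left end at about (200,215). The right panel shows its lower part at (605,135), with nothing below but its shadow in the empty bay. I'll check the grip offset from that visible end.

```bash
python3 - <<'E'
from h import *
o=env.get_obs();t=o['tool_pos'];R=Ro.from_euler('xyz',o['tool_rot'],degrees=True)
for sx in(.045,.040): print(((proj('top',t+R.apply([[sx,.0255,-.026],[sx,-.0255,-.026],[sx,0,-.026]]))-[290,140]+.5)*400/120-.5).round(1))
d=boxes_of('top','adapter');m=masks_of('top','adapter')
im=viewer.read_camera('top').astype(int)
# dark run along the line through the visible end
for r in(199,202,205,208): print(r,im[r,336:366].sum(1)//3)
E
```

```text
[[206.1 175.7]
 [194.1 233.5]
 [200.1 204.5]]
[[211.8 177. ]
 [199.8 234.8]
 [205.8 205.8]]
199 [186 187 187 173 133  94  93  92  94  91  92  86  89  83  59  42  48  47
  49  51  58  55  57  61  41  14  17  19  28  25]
202 [188 187 174 143 110  95  90  91  89  92  87  92  86  68  51  38  37  34
  40  39  52  55  49  42  20  20  14  19   2  24]
205 [187 178 151 103  82  88  91  91  92  92  88  91  80  54  36  33  35  32
  30  37  36  51  56  36  22  20  14  21  22  27]
208 [187 174 136  95  87  92  91  91  90  90  88  83  70  41  35  43  34  36
  19  41  52  59  45  15  22  19  20  27  19  31]
```

```bash
python3 - <<'E'
from h import *
o=env.get_obs();t=o['tool_pos'];R=Ro.from_euler('xyz',o['tool_rot'],degrees=True)
def col(P,row): u=proj('top',P); return np.interp(row,*u[np.argsort(u[:,1])].T[::-1]).round(1)
for r in(199,205,208):
    print(r,'tray',col(place(q,[[.128,.058,.018],[-.128,.058,.018]]),r),'pack top/bottom',[col(t+R.apply([[.045,.0255,z],[.045,-.0255,z]]),r) for z in(-.026,.004)])
print(move(Ro.from_euler('xyz',[180,0,90+np.degrees(q[2])],degrees=True),place(q,[-.063,0,.009])[0]))
E
```

```text
199 tray 340.4 pack top/bottom [np.float64(350.3), np.float64(349.3)]
205 tray 339.1 pack top/bottom [np.float64(349.1), np.float64(348.0)]
208 tray 338.5 pack top/bottom [np.float64(348.5), np.float64(347.4)]
(array([0.007, 0.004, 0.748]), array([-0.001,  0.002,  0.001]))
```

>>> apply_moves(moves=[[0.015, 0, 0.1, 0, 0, 0, 0.4], [0.015, 0, 0.24, 0, 0, 0, 0.4], [0.015, 0, 0.38, 0, 0, 0, 0.4], [0.015, 0, 0.48, 0, 0, 0, 0.4], [0.015, 0, 0.55, 0, 0, 0, 0.4], [0.015, 0, 0.6, 0, 0, 0, 0.4], [0.015, 0, 0.64, 0, 0, 0, 0.4], [0.015, 0, 0.67, 0, 0, 0, 0.4], [0.015, 0, 0.69, 0, 0, 0, 0.4], [0.015, 0, 0.705, 0, 0, 0, 0.4], [0.015, 0, 0.72, 0, 0, 0, 0.4], [0.015, 0, 0.73, 0, 0, 0, 0.4], [0.015, 0, 0.73, 0, 0, 0, 0.4]])

```text
time_s: 11.3
tool_pos: [0.4678, -0.1829, 0.0124]
tool_rot: [-179.9, 0.2, 77.5]
force: [-0.8, -0.3, -1.3]
grip_width: 0.0499
grasp_force: 25.0
```

>>> apply_moves(moves=[[0, 0, 0.004, 0, 0, 0, 0.4], [0, 0, 0.008, 0, 0, 0, 0.4], [0, 0, 0.008, 0, 0, 0, 0.4]])

```text
time_s: 11.6
tool_pos: [0.4679, -0.183, 0.0109]
tool_rot: [-179.9, 0.2, 77.5]
force: [0.1, -0.7, -0.7]
grip_width: 0.0494
grasp_force: 25.0
```

>>> apply_moves(moves=[[0, 0, 0.003, 0, 0, 0, 0.4], [0, 0, 0.006, 0, 0, 0, 0.4], [0, 0, 0.006, 0, 0, 0, 0.4]])

```text
time_s: 11.9
tool_pos: [0.468, -0.1831, 0.0104]
tool_rot: [-179.9, 0.2, 77.5]
force: [-3.8, 0.2, 6.2]
grip_width: 0.0496
grasp_force: 25.0
```

>>> apply_moves(moves=[[0, 0, 0.003, 0, 0, 0, 0.4], [0, 0, 0.005, 0, 0, 0, 0.4], [0, 0, 0.005, 0, 0, 0, 0.4]])

```text
time_s: 12.2
tool_pos: [0.468, -0.1831, 0.0104]
tool_rot: [-179.8, 0.1, 77.5]
force: [-5.6, 2.3, 15.9]
grip_width: 0.0501
grasp_force: 25.0
```

Contact came at floor height, since a wall would have stopped it 14 mm sooner. I'll ease off the pressure, open part way and rise.

>>> apply_moves(moves=[[0, 0, -0.006, 0, 0, 0, 0.4], [0, 0, -0.009, 0, 0, 0, 0.4], [0, 0, -0.009, 0, 0, 0, 0.4], [0, 0, -0.009, 0, 0, 0, 0.72], [0, 0, -0.009, 0, 0, 0, 0.72], [0, 0, -0.009, 0, 0, 0, 0.72], [0, 0, -0.009, 0, 0, 0, 0.72]])

```text
time_s: 12.9
tool_pos: [0.4679, -0.183, 0.0105]
tool_rot: [-179.9, 0.2, 77.5]
force: [-0.5, -0.2, 0.0]
grip_width: 0.062
grasp_force: 0.0
```

>>> apply_moves(moves=[[0, 0, -0.02, 0, 0, 0, 0.72], [0, 0, -0.06, 0, 0, 0, 0.72], [0, 0, -0.12, 0, 0, 0, 0.72], [0, 0, -0.2, 0, 0, 0, 0.72], [0, 0, -0.35, 0, 0, 0, 0.72], [0, 0, -0.5, 0, 0, 0, 0.72], [0, 0, -0.7, 0, 0, 0, 0.72], [0, 0, -0.9, 0, 0, 0, 0.72], [0, 0, -0.95, 0, 0, 0, 0.72]])

```text
time_s: 13.8
tool_pos: [0.4709, -0.1837, 0.206]
tool_rot: [179.6, 0.1, 77.4]
force: [0.6, -0.3, 0.4]
grip_width: 0.0624
grasp_force: 0.0
```

>>> apply_moves(moves=[[0.3, 0, -0.1, 0, 0, 0, 0.72], [0.5, 0, -0.1, 0, 0, 0, 0.72], [0.7, 0, -0.1, 0, 0, 0, 0.72], [0.9, 0, -0.1, 0, 0, 0, 0.72], [1, 0, -0.1, 0, 0, 0, 0.72], [1, 0, -0.1, 0, 0, 0, 0.72]])

```text
time_s: 14.4
tool_pos: [0.5119, 0.0166, 0.2197]
tool_rot: [-179.9, 0.2, 77.8]
force: [-0.4, 0.4, -1.3]
grip_width: 0.0625
grasp_force: 0.0
```

```bash
python3 - <<'E'
from h import *
o=env.get_obs();print(o['time_s'],o['force'],o['tool_pos'])
ims=[]
for c,(r0,r1,c0,c1) in(('top',(140,240,310,410)),('scene',(170,290,280,400))):
    im=viewer.read_camera(c)[r0:r1,c0:c1]; ims.append(cv2.resize(im[:,:,::-1],(400,400),interpolation=cv2.INTER_CUBIC))
cv2.imwrite('pics/a7.png',np.hstack(ims))
E
```

```text
14.4 [-0.44683635  0.41198036 -1.25764573] [0.51189968 0.01664215 0.21969856]
```

View pics/a7.png

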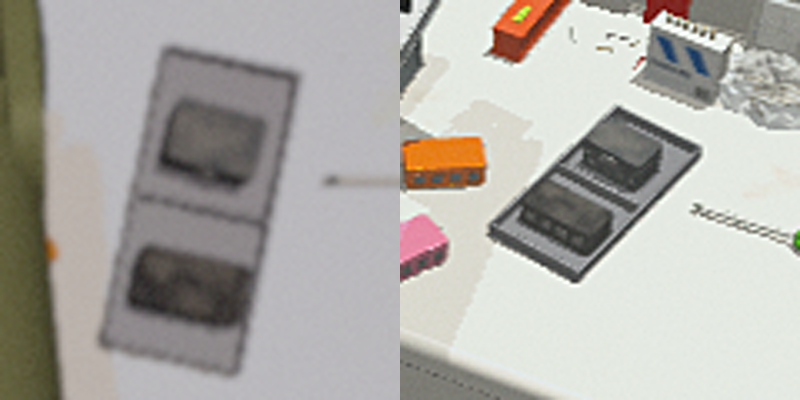

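The top panel shows the adapter lying in the near bay from (130,285) to (245,310), inside the walls and parallel to the divider. The scene panel agrees: it sits low and flat at (570,215), and the kit case hasn't moved.

```bash
python3 -c "
from cell import env
print(env.sign_off())"
```

```text
the job is handed in; nothing more can be done
None
```

The adapter was pushed up the left lane clear of the lips, lifted out and set flat in the tray's empty bay; the job is handed in at about 14.5 s, and the pictures showed nothing else moved.

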